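Lock the dose stop of the syringe filler

TASK

Lock the dose stop of the syringe filler: slide the large open-ended spanner fully home onto the two flats under the winged locknut, its handle lying on the handle rest and kept by the post from swinging clockwise, so that it holds the cam still, and then turn the locknut clockwise (seen from above) until it stops tight. The cam must still point where it points now, within 15 degrees, and the spanner stays on the flats. Do not knock over the red-lidded pots or the vial.

Things in the scene. Friction and masses are not known exactly. Their poses are not given: they have to be found in the camera images.
- filler: White bed of the syringe filler, fixed, 12 mm thick. Origin: table level on the dose stop's upright axis. +y points from the handle rest to the dose stop, +x to the syringe (from x = 53 mm on, up to 56 mm high). On the axis, upwards: dark cam disc (radius 34 mm, top at 33 mm), two flats (33 to 50 mm), locknut (50 to 86 mm). The spanner slides on along +y, handle to -y.
- flats (a point): On the axis at the cam's top, 33 mm above the table; the foot of the flats. Turns with the cam: x to the cam's nose, y along the flats; parallel to filler at the start. Flats 20 mm apart (x), 30 mm long (y), 17 mm high, under the nut's 36 mm flange. Cam and flats are one piece, turning at 0.07 Nm; the nut grips them harder (0.16 Nm) and drags them round unless the spanner bears on the post.
- cam_nose (a point): Tip of the cam's square nose, 46 mm from the axis, at the level of the cam's top. It shows the dose setting, which must stay within 15 degrees.
- rest (a point): Middle of the top of the aluminium handle rest, a block 56 mm (filler x) by 16 mm (filler y), top 33 mm above the table, level with the cam's top, 152 mm from the axis towards filler -y.
- post (a point): Centre of the top of the upright steel post (12 mm diameter, top 65 mm above the table) at filler x = -19 mm, y = -152 mm. The handle, lying on the rest on the post's +x side (4 mm gap when straight), bears on it when the cam is dragged clockwise.
- locknut_wing (a point): Top centre of the locknut's wing, on the axis, 86 mm above the table. The wing is a flat upright steel bar 44 mm long (this point's x), 12 mm thick (its y), 28 mm high (58 to 86 mm above the table), above the flange (50 to 58 mm). It can be pinched across its thickness from above and turned.
- locknut (a joint): Angle of the locknut relative to the cam, rad, growing clockwise from above. Starts loose at 0 to 0.4; it stops tight at 1.4, where the wing stands square across the spanner handle, pointing along the flats point's x. It stays where it is left.
- spanner: The large steel open-ended spanner, lying loose, 197 mm long, 10 mm thick, about 0.2 kg. Origin: underside, middle of the jaw. x points out of the open jaw, handle to -x. Jaw 22.5 mm wide (y), throat 17 mm behind the origin, flared prongs reach 24 mm ahead; head 45 mm wide. Handle 18 mm wide, 35 to 173 mm behind the origin; balances about 68 mm behind it.
- small_spanner: A smaller open-ended steel spanner (about 150 mm long, 8 mm thick, jaw 13 mm: too narrow for the flats), lying beside the large one, on either side. Same axes. Not needed.
- pot_a: Specimen pot with red lid, 53 mm diameter, 58 mm high, origin at its underside; leave it standing.
- pot_b: Another such pot; leave it standing.
- vial: Small glass vial, 25 mm diameter, 47 mm high, origin at its underside; leave it standing.
Things that resemble listed ones, but are neither listed nor needed, are in the scene too. What is shaped like the spanner but purple or turquoise is not meant.

How it is judged:
By the outcome, as a careful person would: the job done as asked, in the order asked, and still so for the second after the job is handed in, with the robot touching nothing.
It also fails if it takes over 58 s, if anything falls off the work surface, if the arm or the gripper's body presses on something with over 40 N, if the wrist force passes 120 N, or if a joint passes its speed limit or range.

ROBOT

A 6-joint arm with a two-finger parallel gripper is mounted at the origin on the work surface. World frame = base frame: x ahead of the robot, y to its left, z up, the work surface at z = 0. Lengths are in m, angles in rad, forces in N, time in s.
With the tool pointing down it reaches from about 0.3 to 0.775 m from the base axis. Payload 14.6 kg.
Tool frame: the origin (TCP) lies at the very end of the fingers, on their centre line; the grasp point (between the pads) lies grasp_offset behind it (grasp_offset is the distance from the TCP to the grasp point, in m); x points along the fingers, y is the direction in which the jaws open and shut, and the axes are right-handed (so a half turn about x gives the same grasp; the last joint's range is limited). The gripper opens to 94 mm and grips with 3 to 60 N. Pads are 16 mm wide; open, the fingers measure 119 mm over their backs; the gripper's body (75 mm by 177 mm) begins 78 mm behind the grasp point.
Start: joints at [1.076, 0.3, 1.521, -0, 1.321, -0.067], TCP at [0.228, 0.5, 0.205] pointing down, gripper open.
Joint ranges: [-3.03, 3.03], [-0.79, 2.21], [0.23, 2.52], [-1.04, 4.18], [0, 3.07], [-2.55, 2.55]. Speed limits (rad/s): [2.22, 2.22, 2.57, 3.14, 3.14, 3.14].

INTERFACE

Orientations are given as a unit quaternion [w, x, y, z].
In Python, from cell import observe, get_image, get_calibration, finish_job, search_frame, masks_of, place_of, grasp_offset gives the robot as it stands.
- The arm moves only by the shell command python3 -m jog 'ROWS' [FORCE]. ROWS is JSON, a list of rows, each an object with "travel": the shift along the tool's x, y, z in m, a list of three; "twist": the turn, a rotation vector about the tool's x, y, z in degrees, a list of three; "jaw": the opening, from -1 (shut) to 1 (fully open), so that 0 is half open. In form: [{"travel": [tx, ty, tz], "twist": [wx, wy, wz], "jaw": jaw}, ...]. A call has 1 to 12 rows; each row shifts and turns the pose as measured when the row begins, along the tool's axes as they then stand; what a row does not reach is not made up. A row lasts 1/10 s, in which the tool goes at most 50 mm and 8.59 degrees, less where a joint would pass 70% of its speed; a pose out of reach is approached as far as the arm can. A call with a gripper value outside its range is refused whole. The fingers move at their own pace and stop on an object; FORCE is the grip in N (left out, the last holds). Time passes only in rows, so rows that do not move let the fingers close. It gives the time, the measured TCP pose, the force and the opening at its end, in the units of the state.
- observe(): the state, without advancing time (a new reading comes with each control period).
- get_image(name): name is "side" or "top" or "wrist"; returns the picture (480x640x3 uint8, red, green, blue); there is no depth.
- get_calibration(name): a dict with "fx", "fy", "cx", "cy" (pixels), "k1" (the pictures are not rectified: a ray, as slopes to the right and down, at radius r is drawn at 1 + k1 r^2 times it, then the intrinsics apply), "position" and "rotation" of the camera in the world. Camera axes: x right, y down, z forward; pixel columns grow to the right and rows downward; lengths in m; the calibration is good to about 2 mm. A picture is of the moment at which its call begins: read the wrist's pose just before it. get_calibration takes no time and is no camera call; for the wrist camera it gives the pose at the moment of the call.
- finish_job(): hands the job in, once; it reports no verdict.
Trained networks look in the newest picture that a camera, given by its name, has taken for a name from the list of things; names that differ only in an ending like _2 or _b are one class to them, and where a whole thing is asked for, a point or a joint stands for the part that bears it (a point fixed in the world has none). Each returns a list of dicts, best first, with "confidence" (0 to 1); they miss things now and then, are a little off and sometimes report something else, mostly with a low value. They report only what shows in the picture. A call takes as long as a camera call. They do not tell look-alikes from the thing itself.
- search_frame(camera, thing): "point" ([column, row] in pixels, amid what is visible of it).
- masks_of(camera, thing): "pixels" (480x640 bool, what is visible of it) and "point" ([column, row] in pixels, amid what is visible of it).
- place_of(camera, thing): "point" ([column, row] in pixels: a listed point, or the origin of a listed thing).
The state is a dict: "time": time; "qpos": joint angles; "joint_velocities": joint speeds; "effort": joint torques, N m; "position": TCP position; "tool_rot": TCP orientation; "wrist_force": force on the tool from outside, world axes, zero at the start; "wrist_torque": the same for the moment, N m; "finger_gap": finger opening in m.
Only numpy, scipy, OpenCV 4.12 (cv2) and the standard library are available. Lean on these libraries where they do the work, as an engineer would, in place of code of your own. Each camera call takes 0.05 s, during which the arm holds its last target. There are 200 camera calls.

## Working session

There is one attempt and no reset: what is moved stays moved. The work goes in short steps, Python scripts to look and compute and a shell command to move; the robot and the scene stay as the last step left them, time stands still between calls to the robot, and variables do not carry over. Pictures are saved under pics/ and viewed, about 8 in all and at most 12, crops included, and the job is handed in when it is done.

```bash
ls; mkdir -p pics
cat > h.py <<'E'
import numpy as np, cv2
from cell import *
from scipy.spatial.transform import Rotation as R
def ray(cam,px,cal=None):
    c=cal or get_calibration(cam)
    K=np.array([[c['fx'],0,c['cx']],[0,c['fy'],c['cy']],[0,0,1]])
    p=cv2.undistortPoints(np.array([[px]],float),K,np.array([c['k1'],0,0,0,0.]))[0,0]
    Rm=np.array(c['rotation']); Rm=Rm if Rm.shape==(3,3) else R.from_quat(Rm,scalar_first=True).as_matrix()
    return np.array(c['position']),Rm@np.array([p[0],p[1],1])
def at_z(cam,px,z,cal=None):
    o,d=ray(cam,px,cal); return o+d*(z-o[2])/d[2]
def proj(cam,P,cal=None):
    c=cal or get_calibration(cam)
    K=np.array([[c['fx'],0,c['cx']],[0,c['fy'],c['cy']],[0,0,1]])
    Rm=np.array(c['rotation']); Rm=Rm if Rm.shape==(3,3) else R.from_quat(Rm,scalar_first=True).as_matrix()
    q=Rm.T@(np.array(P)-c['position'])
    return cv2.projectPoints(q.reshape(1,1,3),np.zeros(3),np.zeros(3),K,np.array([c['k1'],0,0,0,0.]))[0].ravel()
def save(cam,name):
    im=get_image(cam); cv2.imwrite(f'pics/{name}.png',im[...,::-1]); return im
E
python3 - <<'E'
from h import *
import cell
print(grasp_offset, observe())
zs={'flats':.033,'cam_nose':.033,'rest':.033,'post':.065,'locknut_wing':.086,'spanner':0.0,'small_spanner':0,'pot_a':0,'vial':0,'filler':0}
for cam in ['top','side']:
    save(cam,cam+'0'); c=get_calibration(cam); print(cam,c)
    for t,z in zs.items():
        for d in place_of(cam,t)[:3]:
            print(t,round(d['confidence'],2),np.round(d['point']),at_z(cam,d['point'],z,c).round(3))
E
```

```text
pics
0.0188 {'time': 0.0, 'qpos': array([ 1.07640140e+00,  3.00453888e-01,  1.52161889e+00, -1.65831362e-05,
        1.32071078e+00, -6.65900904e-02]), 'joint_velocities': array([-0.00022012, -0.0010803 , -0.00145572, -0.00198962, -0.00050684,
       -0.00117176]), 'effort': array([-6.97155301e-04, -5.31798899e+01, -3.52729225e+01,  7.08265649e-02,
        2.44396616e-02, -9.28133227e-05]), 'position': array([0.22804853, 0.50018372, 0.20487978]), 'tool_rot': array([ 0.69088088,  0.14969347,  0.69110308, -0.1505058 ]), 'wrist_force': array([-0.62696655,  0.64211924, -0.02247325]), 'wrist_torque': array([-0.01696538, -0.05652933,  0.04067434]), 'finger_gap': 0.09388376753361334}
top {'fx': 446.164472059375, 'fy': 446.164472059375, 'cx': 318.1953347030533, 'cy': 235.72440561090724, 'k1': -0.09889534721964689, 'position': array([0.39927513, 0.01876541, 1.12818787]), 'rotation': array([-0.01177531,  0.70896383, -0.70502039,  0.013337  ])}
flats 0.73 [281. 220.] [0.475 0.108 0.033]
cam_nose 0.96 [287. 203.] [0.519 0.094 0.033]
rest 0.62 [340. 240.] [ 0.427 -0.037  0.033]
post 0.81 [337. 25
[... 806 characters left out ...]
5707])}
flats 0.82 [316. 227.] [0.474 0.1   0.033]
cam_nose 0.68 [335. 227.] [0.522 0.094 0.033]
rest 0.55 [310. 263.] [ 0.437 -0.033  0.033]
post 0.72 [300. 249.] [ 0.417 -0.016  0.065]
locknut_wing 0.53 [318. 210.] [0.478 0.106 0.086]
spanner 0.88 [332. 325.] [ 0.462 -0.2    0.   ]
spanner 0.65 [284. 338.] [ 0.357 -0.218  0.   ]
small_spanner 0.61 [389. 325.] [ 0.584 -0.216  0.   ]
small_spanner 0.23 [335. 227.] [0.532 0.135 0.   ]
pot_a 0.73 [450. 299.] [ 0.745 -0.163  0.   ]
pot_a 0.69 [470. 344.] [ 0.739 -0.291  0.   ]
pot_a 0.27 [301. 252.] [0.426 0.046 0.   ]
vial 0.64 [279. 189.] [0.397 0.342 0.   ]
vial 0.41 [316. 228.] [0.479 0.139 0.   ]
filler 0.85 [315. 237.] [0.47  0.103 0.   ]
```

View pics/top0.png

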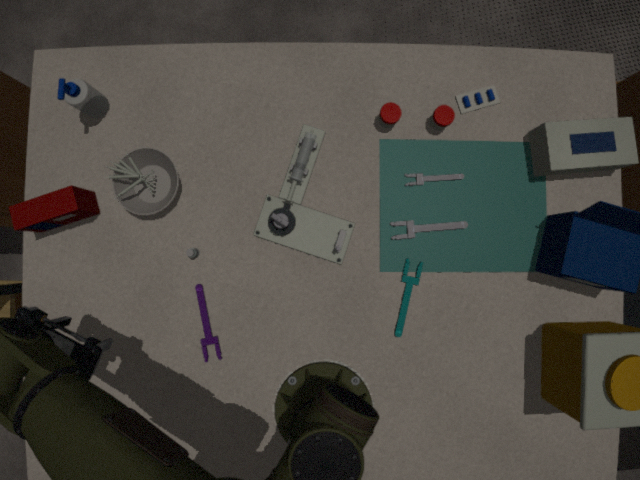

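View pics/side0.png

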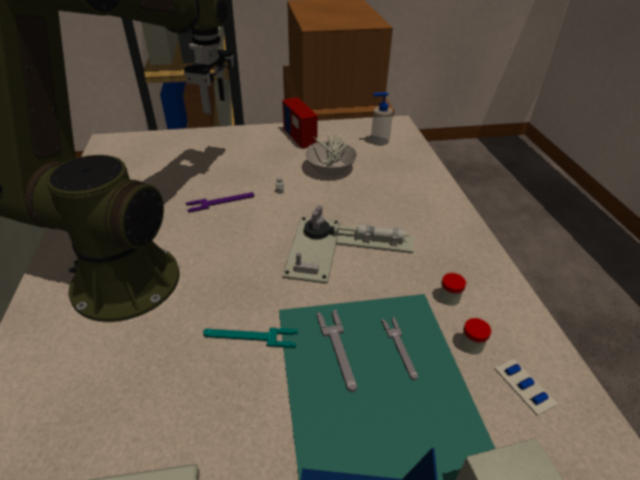

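Candidates for the large spanner in the top view are:
- large grey at (400,231)
- small grey at (413,180), which is too small
- turquoise at (410,268), a decoy
- purple at (208,355), a decoy

I choose the large grey one on the mat. The dose stop is at (281,220) and the rest and post are at (340,240). Next I'll refine its axis and work out the tool axes.

```bash
cat >> h.py <<'E'
def tool():
    s=observe(); return s['position'],R.from_quat(s['tool_rot'],scalar_first=True).as_matrix(),s
def axis_from_mask(m,cam,z,cal=None):
    ys,xs=np.nonzero(m); P=np.array([at_z(cam,(x,y),z,cal)[:2] for x,y in zip(xs,ys)])
    c=P.mean(0); u=np.linalg.svd(P-c,full_matrices=False)[2][0]; t=(P-c)@u
    return c,u,t.min(),t.max(),P
def goto(P,yawdeg):
    """travel in tool axes + twist for TCP at P, tool down, tool y at yaw (mod 180)"""
    p,M,s=tool()
    dy=np.array([np.cos(np.radians(yawdeg)),np.sin(np.radians(yawdeg)),0]); x=np.array([0,0,-1.])
    best=None
    for sg in (1,-1):
        T=np.c_[x,sg*dy,np.cross(x,sg*dy)]
        rv=np.degrees(R.from_matrix(M.T@T).as_rotvec())
        if best is None or np.linalg.norm(rv)<np.linalg.norm(best): best=rv
    print('pos',p.round(4),'yaw y',np.degrees(np.arctan2(M[1,1],M[0,1])).round(2),'travel',(M.T@(np.array(P)-p)).round(4),'twist',best.round(2),'q',s['qpos'].round(2),'t',round(s['time'],2))
E
python3 - <<'E'
from h import *
c=get_calibration('top'); im=get_image('top')
for d in masks_of('top','spanner')[:4]:
    m=d['pixels']; C,u,a,b,P=axis_from_mask(m,'top',.008,c)
    print(round(d['confidence'],2),d['point'],m.sum(),'c',C.round(4),'ang',np.degrees(np.arctan2(u[1],u[0])).round(1),'ends',(C+a*u).round(3),(C+b*u).round(3))
p,M,s=tool(); print(M.round(3))
goto([.44,-.245,.22],0)
crop=cv2.resize(im[160:285,375:495],None,fx=5,fy=5,interpolation=cv2.INTER_CUBIC)[...,::-1]
cv2.imwrite('pics/crop.png',crop[:600,:800])
wc=get_calibration('wrist'); print(wc)
E
```

```text
0.94 [200.9, 331.4] 728 c [0.2116 0.2968] ang -168.4 ends [0.316 0.318] [0.123 0.279]
0.92 [404.0, 288.3] 634 c [ 0.2911 -0.2056] ang 168.0 ends [ 0.378 -0.224] [ 0.19  -0.184]
0.21 [282.7, 219.5] 157 c [0.4783 0.1119] ang -120.1 ends [0.491 0.133] [0.467 0.093]
[[-0.     0.415  0.91 ]
 [-0.     0.91  -0.415]
 [-1.    -0.    -0.   ]]
pos [0.2282 0.5004 0.2054] yaw y 65.49 travel [-0.0145 -0.5904  0.502 ] twist [65.49  0.    0.  ] q [ 1.08  0.3   1.52  0.    1.32 -0.07] t 1.2
{'fx': 357.1820122484305, 'fy': 357.1820122484305, 'cx': 318.1594299160731, 'cy': 238.34657762465048, 'k1': -0.008253081632735798, 'position': array([0.16504882, 0.52806373, 0.38447684]), 'rotation': array([0.1014837 , 0.83503005, 0.53679935, 0.06536314])}
```

View pics/crop.png

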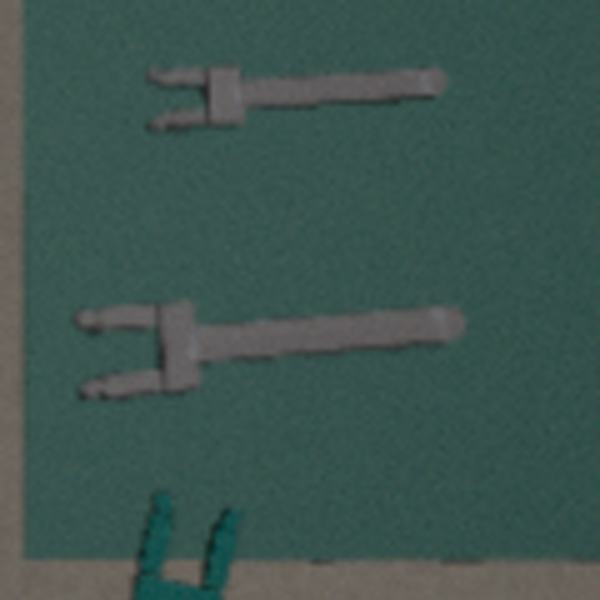

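The crop confirms it: large grey spanner with prong tips at about (392,224) and (392,238) and its handle end at (467,225). The small one lies above it and the turquoise decoy below. I'll move to hover over the handle.

```bash
python3 -m jog '[{"travel":[0,-0.036,0.0305],"twist":[0,0,0],"jaw":1},{"travel":[0,-0.036,0.0305],"twist":[0,0,0],"jaw":1},{"travel":[0,-0.036,0.0305],"twist":[0,0,0],"jaw":1},{"travel":[0,-0.036,0.0305],"twist":[0,0,0],"jaw":1},{"travel":[0,-0.036,0.0305],"twist":[0,0,0],"jaw":1},{"travel":[0,-0.036,0.0305],"twist":[0,0,0],"jaw":1},{"travel":[0,-0.036,0.0305],"twist":[0,0,0],"jaw":1},{"travel":[0,-0.036,0.0305],"twist":[0,0,0],"jaw":1},{"travel":[0,-0.036,0.0305],"twist":[0,0,0],"jaw":1},{"travel":[0,-0.036,0.0305],"twist":[0,0,0],"jaw":1},{"travel":[0,-0.036,0.0305],"twist":[0,0,0],"jaw":1},{"travel":[0,-0.036,0.0305],"twist":[0,0,0],"jaw":1}]'
python3 -c "
from h import *
goto([.452,-.255,.2],6.6)"
```

```text
time: 2.4
position: [0.3849, -0.0611, 0.2064]
tool_rot: [0.694, 0.148, 0.689, -0.147]
wrist_force: [1.1, 0.9, -0.1]
finger_gap: 0.094
pos [ 0.3849 -0.0611  0.2064] yaw y 65.98 travel [ 0.0068 -0.1498  0.1401] twist [59.38  0.24 -0.34] q [-0.25 -0.07  1.93  0.    1.27 -1.4 ] t 2.4
```

```bash
python3 -m jog '[{"travel":[0.001,-0.036,0.034],"twist":[0,0,0],"jaw":1},{"travel":[0.001,-0.036,0.034],"twist":[0,0,0],"jaw":1},{"travel":[0.001,-0.036,0.034],"twist":[0,0,0],"jaw":1},{"travel":[0.001,-0.036,0.034],"twist":[0,0,0],"jaw":1},{"travel":[0,0,0],"twist":[8.5,0,0],"jaw":1},{"travel":[0,0,0],"twist":[8.5,0,0],"jaw":1},{"travel":[0,0,0],"twist":[8.5,0,0],"jaw":1},{"travel":[0,0,0],"twist":[8.5,0,0],"jaw":1},{"travel":[0,0,0],"twist":[8.5,0,0],"jaw":1},{"travel":[0,0,0],"twist":[8.5,0,0],"jaw":1},{"travel":[0,0,0],"twist":[8.5,0,0],"jaw":1}]'
python3 - <<'E'
from h import *
p,M,s=tool(); wc=get_calibration('wrist'); im=save('wrist','w1')
for d in masks_of('wrist','spanner')[:3]:
    m=d['pixels']; C,u,a,b,P=axis_from_mask(m,'wrist',.010,wc)
    # handle-only fit
    t=(P-C)@u; print(round(d['confidence'],2),d['point'],m.sum(),'c',C.round(4),'ang',np.degrees(np.arctan2(u[1],u[0])).round(1),'ends',(C+a*u).round(4),(C+b*u).round(4))
for d in place_of('wrist','spanner')[:3]: print('o',round(d['confidence'],2),d['point'],at_z('wrist',d['point'],0,wc).round(4))
print('tcp px',proj('wrist',p,wc)); goto([.452,-.255,.2],6.6)
E
```

```text
time: 3.5
position: [0.4491, -0.257, 0.2018]
tool_rot: [0.525, 0.477, 0.521, -0.474]
wrist_force: [-0.5, 0.1, 0.2]
finger_gap: 0.0936
0.96 [329.9, 204.7] 3448 c [ 0.4619 -0.2561] ang -85.1 ends [ 0.4545 -0.1693] [ 0.4711 -0.3645]
0.94 [172.5, 153.8] 4152 c [ 0.2904 -0.2085] ang -12.9 ends [ 0.1879 -0.185 ] [ 0.3812 -0.2293]
o 0.77 [328.8, 155.2] [ 0.4553 -0.1931  0.    ]
o 0.73 [231.6, 177.0] [ 0.3557 -0.225   0.    ]
tcp px [318.4318491  282.25028976]
pos [ 0.4491 -0.257   0.2017] yaw y 5.99 travel [ 0.0017  0.0031 -0.0017] twist [-0.61  0.05 -0.43] q [-0.59  0.23  1.62  0.    1.29 -0.7 ] t 3.65
```

View pics/w1.png

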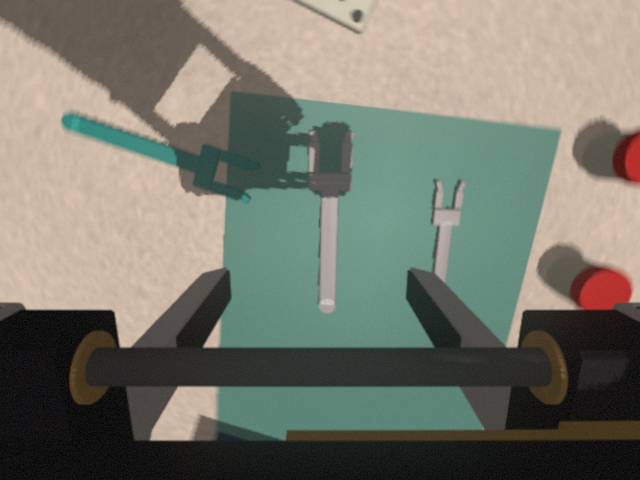

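Wrist view: the large spanner lies at columns 310–350, rows 125–310, with the turquoise decoy to its left and the small one to its right. It is clear to descend with the jaw half open.

```bash
python3 -c "
from h import *
goto([.4625,-.263,.05],4.9)"
```

```text
pos [ 0.4491 -0.257   0.2017] yaw y 5.99 travel [0.1518 0.0116 0.0072] twist [ 1.09  0.04 -0.43] q [-0.59  0.23  1.62  0.    1.29 -0.7 ] t 3.65
```

```bash
python3 -m jog '[{"travel":[0.03,0.0116,0.0072],"twist":[1.1,0,-0.4],"jaw":0},{"travel":[0.045,0,0],"twist":[0,0,0],"jaw":0},{"travel":[0.045,0,0],"twist":[0,0,0],"jaw":0},{"travel":[0.03,0,0],"twist":[0,0,0],"jaw":0},{"travel":[0,0,0],"twist":[0,0,0],"jaw":0}]' 20
python3 - <<'E'
from h import *
wc=get_calibration('wrist'); get_image('wrist')
for d in masks_of('wrist','spanner')[:2]:
    m=d['pixels']; C,u,a,b,P=axis_from_mask(m,'wrist',.010,wc)
    print(round(d['confidence'],2),m.sum(),'c',C.round(4),'ang',np.degrees(np.arctan2(u[1],u[0])).round(1),'ends',(C+a*u).round(4),(C+b*u).round(4))
goto([.4625,-.263,.003],4.9)
E
```

```text
time: 4.15
position: [0.4633, -0.2641, 0.0489]
tool_rot: [0.529, 0.472, 0.525, -0.471]
wrist_force: [-0.1, -0.1, 0.6]
finger_gap: 0.0576
0.91 8347 c [ 0.328  -0.2166] ang -13.1 ends [ 0.2683 -0.2027] [ 0.3829 -0.2294]
0.85 8760 c [ 0.4602 -0.2391] ang -85.0 ends [ 0.454  -0.1683] [ 0.4714 -0.3655]
pos [ 0.4651 -0.2652  0.0528] yaw y 6.25 travel [ 0.0498 -0.0028 -0.0029] twist [ 1.35  0.44 -0.51] q [-0.59  0.44  1.72 -0.    0.97 -0.7 ] t 4.25
```

```bash
python3 -m jog '[{"travel":[0.03,-0.0028,-0.0029],"twist":[1.3,0.4,-0.5],"jaw":0},{"travel":[0.016,0,0],"twist":[0,0,0],"jaw":-0.2},{"travel":[0,0,0],"twist":[0,0,0],"jaw":-0.2}]' 20
python3 -c "
from h import *
goto([.4625,-.263,.003],4.9)"
```

```text
time: 4.55
position: [0.466, -0.2652, 0.0129]
tool_rot: [0.526, 0.477, 0.518, -0.476]
wrist_force: [-0.1, 0.0, 1.3]
finger_gap: 0.0385
pos [ 0.466  -0.2652  0.0129] yaw y 5.21 travel [ 0.0099 -0.0033 -0.0026] twist [ 0.31  0.43 -0.49] q [-0.59  0.51  1.73 -0.    0.89 -0.68] t 4.55
```

```bash
python3 -m jog '[{"travel":[0.006,-0.003,-0.003],"twist":[0.3,0.4,-0.5],"jaw":-0.2},{"travel":[0.003,0,0],"twist":[0,0,0],"jaw":-0.2},{"travel":[0,0,0],"twist":[0,0,0],"jaw":-0.2}]' 20
python3 -c "
from h import *
goto([.4625,-.263,.003],4.9)"
```

```text
time: 4.85
position: [0.4647, -0.2637, 0.0082]
tool_rot: [0.523, 0.478, 0.519, -0.478]
wrist_force: [-0.3, -0.2, 0.3]
finger_gap: 0.0376
pos [ 0.4647 -0.2637  0.0082] yaw y 5.0 travel [ 0.0052 -0.0022 -0.0009] twist [ 0.1   0.23 -0.25] q [-0.58  0.51  1.73 -0.    0.89 -0.67] t 4.85
```

```bash
python3 -m jog '[{"travel":[0.006,-0.002,-0.001],"twist":[0,0.2,-0.2],"jaw":-0.2},{"travel":[0.001,0,0],"twist":[0,0,0],"jaw":-1},{"travel":[0,0,0],"twist":[0,0,0],"jaw":-1},{"travel":[0,0,0],"twist":[0,0,0],"jaw":-1},{"travel":[0,0,0],"twist":[0,0,0],"jaw":-1},{"travel":[0,0,0],"twist":[0,0,0],"jaw":-1}]' 45
python3 -c "
from h import *
goto([.4625,-.263,.003],4.9)"
```

```text
time: 5.45
position: [0.463, -0.2632, 0.0019]
tool_rot: [0.522, 0.478, 0.521, -0.477]
wrist_force: [-1.0, -0.2, -0.9]
finger_gap: 0.0173
pos [ 0.463  -0.2632  0.0019] yaw y 5.03 travel [-0.0011 -0.0004 -0.0003] twist [ 0.13  0.08 -0.1 ] q [-0.59  0.52  1.74  0.    0.88 -0.67] t 5.45
```

Gripped at a 17.3 mm gap. I'll lift and carry it.

```bash
python3 -m jog '[{"travel":[-0.03,0,0],"twist":[0,0,0],"jaw":-1},{"travel":[-0.04,0,0],"twist":[0,0,0],"jaw":-1},{"travel":[-0.04,0,0],"twist":[0,0,0],"jaw":-1},{"travel":[-0.04,0,0],"twist":[0,0,0],"jaw":-1},{"travel":[0,0,0],"twist":[8.5,0,0],"jaw":-1},{"travel":[0,0,0],"twist":[8.5,0,0],"jaw":-1},{"travel":[0,0,0],"twist":[5.5,0,0],"jaw":-1}]' 45
python3 -c "
from h import *
goto([.437,-.013,.15],-17.6); print(observe()['wrist_torque'])"
```

```text
time: 6.15
position: [0.4617, -0.2624, 0.1572]
tool_rot: [-0.415, -0.573, -0.415, 0.573]
wrist_force: [-0.4, 0.1, -2.3]
finger_gap: 0.0174
pos [ 0.4617 -0.2624  0.1572] yaw y -18.16 travel [ 0.0074 -0.1012 -0.2293] twist [-0.56 -0.02  0.04] q [-0.59  0.3   1.63  0.    1.21 -0.27] t 6.15
[-0.1293879   0.0701775   0.02030202]
```

```bash
python3 -m jog '[{"travel":[0.001,-0.017,-0.0385],"twist":[0,0,0],"jaw":-1},{"travel":[0.001,-0.017,-0.0385],"twist":[0,0,0],"jaw":-1},{"travel":[0.001,-0.017,-0.0385],"twist":[0,0,0],"jaw":-1},{"travel":[0.001,-0.017,-0.0385],"twist":[0,0,0],"jaw":-1},{"travel":[0.001,-0.017,-0.0385],"twist":[0,0,0],"jaw":-1},{"travel":[0.001,-0.016,-0.037],"twist":[0,0,0],"jaw":-1},{"travel":[0,0,0],"twist":[0,0,0],"jaw":-1}]' 45
python3 - <<'E'
from h import *
p,M,s=tool(); wc=get_calibration('wrist'); im=save('wrist','w2')
zs={'flats':.033,'cam_nose':.033,'rest':.033,'post':.065,'locknut_wing':.086}
for t,z in zs.items():
    for d in place_of('wrist',t)[:2]: print(t,round(d['confidence'],2),np.round(d['point']),at_z('wrist',d['point'],z,wc).round(4))
for d in masks_of('wrist','spanner')[:2]:
    m=d['pixels']; C,u,a,b,P=axis_from_mask(m,'wrist',p[2]+.0085,wc)
    print(round(d['confidence'],2),m.sum(),'c',C.round(4),'ang',np.degrees(np.arctan2(u[1],u[0])).round(1),'ends',(C+a*u).round(4),(C+b*u).round(4))
goto([.437,-.013,.15],-17.6)
E
```

```text
time: 6.85
position: [0.4356, -0.0046, 0.1502]
tool_rot: [-0.412, -0.574, -0.413, 0.575]
wrist_force: [-0.6, 0.2, -2.5]
finger_gap: 0.0172
flats 0.56 [320.  88.] [0.4739 0.1037 0.033 ]
cam_nose 0.91 [379.  87.] [0.5174 0.0899 0.033 ]
0.76 225 c [ 0.3966 -0.0776] ang 175.0 ends [ 0.4023 -0.0781] [ 0.3904 -0.0771]
0.61 13512 c [0.445  0.0218] ang -108.6 ends [0.4665 0.0856] [ 0.4088 -0.0857]
pos [ 0.4365 -0.0089  0.1503] yaw y -18.92 travel [0.0002 0.0019 0.0037] twist [-1.32  0.01  0.07] q [-0.1   0.11  1.89  0.    1.15  0.23] t 7.2
```

View pics/w2.png

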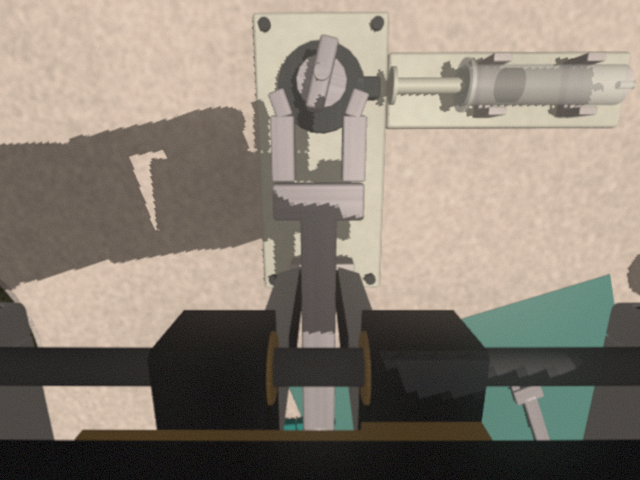

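The wrist view shows the spanner in the grip, jaw towards the nut (prongs at about (280,105) and (357,105)). The cam is centred at about (320,85) with the nose at (379,87), and the handle lies along the bed. I'll back off a little, lower to above post height and measure again once settled.

```bash
python3 -m jog '[{"travel":[0.03,0,0.010],"twist":[-1.0,0,0],"jaw":-1},{"travel":[0.03,0,0],"twist":[0,0,0],"jaw":-1},{"travel":[0,0,0],"twist":[0,0,0],"jaw":-1},{"travel":[0,0,0],"twist":[0,0,0],"jaw":-1}]' 45
cat > meas.py <<'E'
from h import *
import sys
p,M,s=tool(); wc=get_calibration('wrist'); im=save('wrist',sys.argv[1])
F=[];N=[];W=[]
for t,z,L in (('flats',.033,F),('cam_nose',.033,N),('locknut_wing',.086,W)):
    for d in place_of('wrist',t)[:1]:
        L.append(at_z('wrist',d['point'],z,wc)[:2]); print(t,round(d['confidence'],2),np.round(d['point'],1),L[-1].round(4))
for d in masks_of('wrist','spanner')[:2]:
    if d['pixels'].sum()<5000: continue
    C,u,a,b,P=axis_from_mask(d['pixels'],'wrist',p[2]+.0085,wc)
    if u[1]<0: u=-u;a,b=-b,-a
    t=(P-C)@u; n=np.array([-u[1],u[0]]); w=(P-C)@n
    # centre line from slices
    mids=[(k,(np.percentile(w[abs(t-k)<.002],1)+np.percentile(w[abs(t-k)<.002],99))/2) for k in np.arange(a+.01,b-.005,.005) if (abs(t-k)<.002).sum()>20]
    k=np.array(mids); sl,off=np.polyfit(k[:,0],k[:,1],1); 
    ang=np.degrees(np.arctan2(u[1],u[0])+np.arctan(sl)); tip=C+b*u+n*(off+sl*b)
    print('spanner ang',ang.round(2),'tip',tip.round(4),'tcp->',p.round(4), 'resid',np.std(k[:,1]-sl*k[:,0]-off).round(4))
    if F and N:
        ux=(N[0]-F[0])/np.linalg.norm(N[0]-F[0]); fy=np.array([-ux[1],ux[0]])
        print('nose ang',np.degrees(np.arctan2(*ux[::-1])).round(2),np.linalg.norm(N[0]-F[0]).round(4),'tip in flats frame',((tip-F[0])@ux).round(4),((tip-F[0])@fy).round(4))
# bed edges
c=wc; K=np.array([[c['fx'],0,c['cx']],[0,c['fy'],c['cy']],[0,0,1]])
g=cv2.cvtColor(im,cv2.COLOR_RGB2GRAY); e=cv2.Canny(g,40,120)
ls=cv2.HoughLinesP(e,1,np.pi/720,40,minLineLength=60,maxLineGap=6)
for x1,y1,x2,y2 in (ls[:,0] if ls is not None else []):
    if max(y1,y2)>320 or abs(x2-x1)>abs(y2-y1): continue
    A,B=[at_z('wrist',q,.012,wc)[:2] for q in ((x1,y1),(x2,y2))]
    if A[1]>B[1]:A,B=B,A
    print('line',(x1,y1,x2,y2),np.degrees(np.arctan2(*(B-A)[::-1])).round(1))
goto([.437,-.013,.15],-17.6)
E
python3 meas.py w3
```

```text
time: 7.6
position: [0.4342, -0.0213, 0.0901]
tool_rot: [0.415, 0.573, 0.415, -0.572]
wrist_force: [-0.1, 0.4, -1.2]
finger_gap: 0.0171
flats 0.67 [316.3  41.6] [0.4744 0.1041]
cam_nose 0.9 [391.9  42. ] [0.5175 0.0897]
locknut_wing 0.66 [317.   5.] [0.4753 0.1048]
spanner ang 71.91 tip [0.4642 0.0691] tcp-> [ 0.4342 -0.0213  0.0901] resid 0.0001
nose ang -18.39 0.0454 tip in flats frame 0.0013 -0.0364
line (np.int32(385), np.int32(292), np.int32(389), np.int32(206)) 71.9
line (np.int32(231), np.int32(4), np.int32(236), np.int32(107)) 71.7
line (np.int32(343), np.int32(171), np.int32(345), np.int32(107)) 71.0
line (np.int32(234), np.int32(1), np.int32(238), np.int32(109)) 71.1
line (np.int32(271), np.int32(120), np.int32(272), np.int32(180)) 71.1
line (np.int32(371), np.int32(264), np.int32(377), np.int32(183)) 69.8
line (np.int32(320), np.int32(60), np.int32(333), np.int32(0)) 58.7
pos [ 0.4344 -0.0209  0.0904] yaw y -18.09 travel [-0.0596  0.0002 -0.0083] twist [-0.49 -0.03 -0.15] q [-0.13  0.19  1.96  0.    1.    0.18] t 7.85
```

View pics/w3.png

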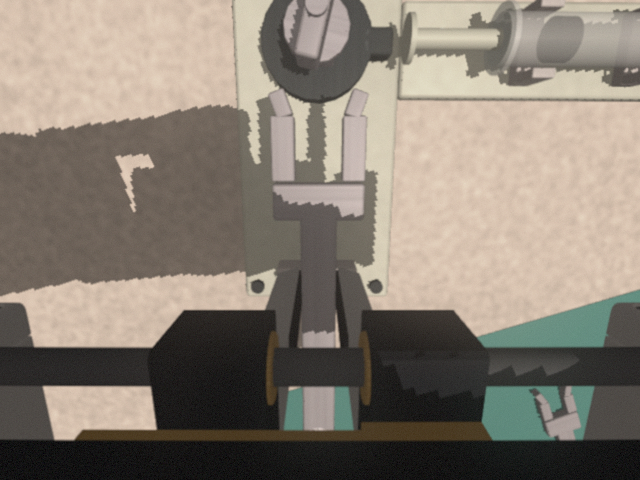

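The spanner is at 71.9° against filler +y at about 71.7°, and lateral offset is about +1.2 mm. I'll lower to slide height.

```bash
python3 -m jog '[{"travel":[0.025,0,0],"twist":[0.1,0,-0.1],"jaw":-1},{"travel":[0.026,0,0],"twist":[0,0,0],"jaw":-1},{"travel":[0,0,0],"twist":[0,0,0],"jaw":-1},{"travel":[0,0,0],"twist":[0,0,0],"jaw":-1}]' 45
python3 meas.py w4
```

```text
time: 8.25
position: [0.4369, -0.0209, 0.0417]
tool_rot: [0.417, 0.575, 0.413, -0.571]
wrist_force: [-0.5, -0.1, -2.5]
finger_gap: 0.0174
flats 0.71 [311.6  13.4] [0.4751 0.1044]
cam_nose 0.88 [410.2  16.1] [0.519  0.0889]
spanner ang 71.85 tip [0.467  0.0696] tcp-> [ 0.4369 -0.0209  0.0417] resid 0.0002
nose ang -19.4 0.0465 tip in flats frame 0.0039 -0.0355
line (np.int32(398), np.int32(295), np.int32(404), np.int32(187)) 71.9
line (np.int32(206), np.int32(0), np.int32(211), np.int32(79)) 71.8
line (np.int32(343), np.int32(157), np.int32(345), np.int32(97)) 70.8
line (np.int32(209), np.int32(0), np.int32(215), np.int32(103)) 71.6
line (np.int32(264), np.int32(105), np.int32(264), np.int32(166)) 69.8
pos [ 0.4369 -0.0209  0.0417] yaw y -18.16 travel [-0.1083 -0.0015 -0.0077] twist [-0.56 -0.1  -0.45] q [-0.13  0.28  1.99  0.    0.87  0.18] t 8.5
```

```bash
python3 -m jog '[{"travel":[0.003,-0.003,-0.004],"twist":[0,0,-0.4],"jaw":-1},{"travel":[0,0,0],"twist":[0,0,0],"jaw":-1},{"travel":[0,0,0],"twist":[0,0,0],"jaw":-1}]' 45
python3 meas.py w5 | grep -v line
python3 -c "
import cv2;im=cv2.imread('pics/w5.png');cv2.imwrite('pics/w5c.png',cv2.resize(im[0:200,200:440],None,fx=3,fy=3))"
```

```text
time: 8.8
position: [0.4356, -0.0158, 0.0394]
tool_rot: [0.415, 0.574, 0.415, -0.572]
wrist_force: [0.3, 0.8, -2.9]
finger_gap: 0.0174
flats 0.97 [316.2  22.2] [0.4745 0.1046]
cam_nose 0.86 [411.6  24.2] [0.5167 0.0899]
spanner ang 71.94 tip [0.4657 0.0747] tcp-> [ 0.4356 -0.0158  0.0394] resid 0.0003
nose ang -19.18 0.0446 tip in flats frame 0.0015 -0.0311
pos [ 0.4356 -0.0159  0.0393] yaw y -18.18 travel [-0.1107  0.0007 -0.0034] twist [-0.58 -0.12 -0.09] q [-0.12  0.28  1.99  0.    0.87  0.19] t 9.05
```

View pics/w5c.png

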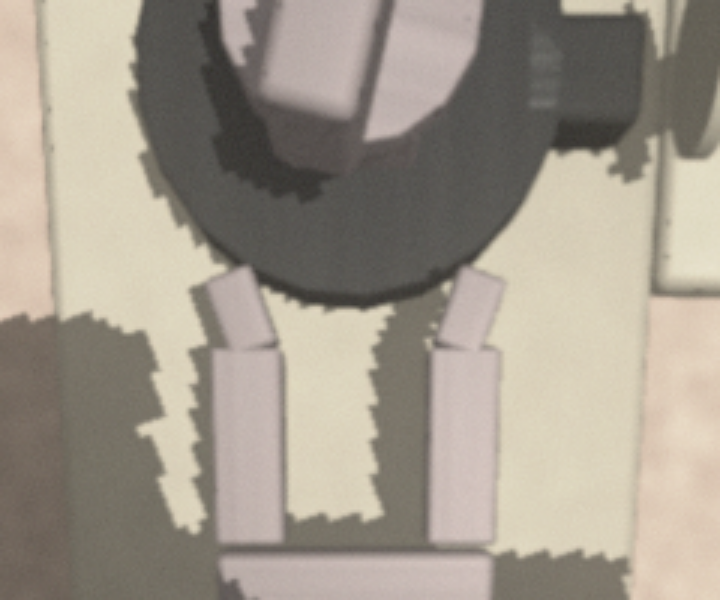

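The crop shows the prongs straddling the cam centre, with the jaw centre at crop column 356 and the cam centre at about 348. That puts it about 1.3 mm too far +x. I'll correct and start sliding.

```bash
python3 -m jog '[{"travel":[0.001,-0.0013,0],"twist":[0,0,0],"jaw":-1},{"travel":[0,0,0],"twist":[0,0,0],"jaw":-1},{"travel":[0,0,-0.006],"twist":[0,0,0],"jaw":-1},{"travel":[0,0,0],"twist":[0,0,0],"jaw":-1}]' 45
python3 meas.py w6 | grep -v line
```

```text
time: 9.45
position: [0.4362, -0.0094, 0.0382]
tool_rot: [0.415, 0.574, 0.415, -0.572]
wrist_force: [0.2, -0.1, -1.8]
finger_gap: 0.0172
flats 0.87 [321.5  36.7] [0.4755 0.1039]
cam_nose 0.81 [416.   36.3] [0.5176 0.0903]
spanner ang 71.84 tip [0.4662 0.0806] tcp-> [ 0.4362 -0.0094  0.0382] resid 0.0001
nose ang -17.93 0.0442 tip in flats frame -0.0017 -0.0251
pos [ 0.436  -0.01    0.0382] yaw y -18.22 travel [-0.1118  0.0021  0.0023] twist [-0.62 -0.12 -0.08] q [-0.11  0.28  1.99  0.    0.87  0.21] t 9.7
```

```bash
python3 -m jog '[{"travel":[0,0,-0.008],"twist":[0,0,0],"jaw":-1},{"travel":[0,0,-0.006],"twist":[0,0,0],"jaw":-1},{"travel":[0,0,0],"twist":[0,0,0],"jaw":-1}]' 45
python3 meas.py w7 | grep -v line; python3 -c "
import cv2;im=cv2.imread('pics/w7.png');cv2.imwrite('pics/w7c.png',cv2.resize(im[0:200,200:440],None,fx=3,fy=3))"
```

```text
time: 10.0
position: [0.4408, 0.0044, 0.0383]
tool_rot: [0.414, 0.574, 0.414, -0.572]
wrist_force: [0.3, -0.3, -1.7]
finger_gap: 0.0176
flats 0.61 [321.   70.8] [0.4754 0.1038]
cam_nose 0.74 [415.3  70.9] [0.5182 0.0896]
locknut_wing 0.73 [317.1  34.5] [0.4739 0.1048]
spanner ang 71.84 tip [0.4709 0.0945] tcp-> [0.4408 0.0044 0.0383] resid 0.0001
nose ang -18.26 0.0451 tip in flats frame -0.0014 -0.0102
pos [0.4405 0.0036 0.0382] yaw y -18.29 travel [-0.1118  0.002   0.0167] twist [-0.69 -0.11 -0.09] q [-0.08  0.29  1.98  0.    0.87  0.24] t 10.25
```

View pics/w7c.png

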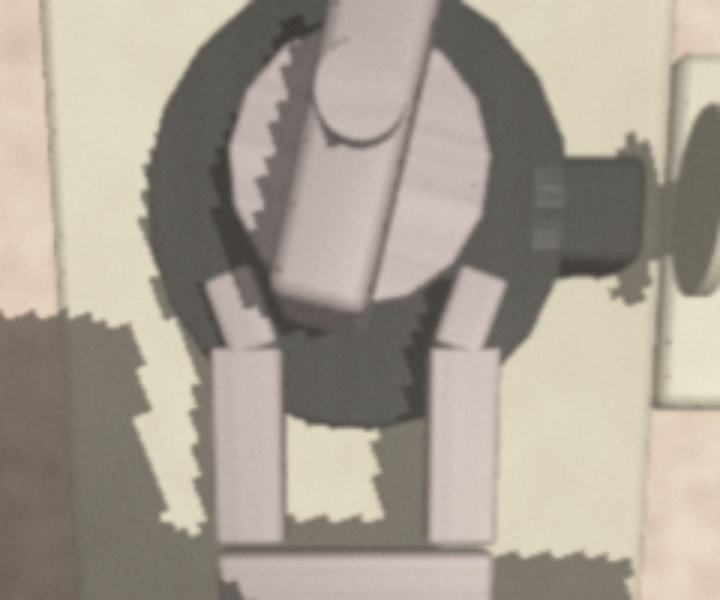

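Jaw centre (crop column 356) and cam centre (357) now agree. I'll slide on.

```bash
python3 -m jog '[{"travel":[0,0.0003,-0.007],"twist":[0,0,0],"jaw":-1},{"travel":[0,0,-0.007],"twist":[0,0,0],"jaw":-1},{"travel":[0,0,0],"twist":[0,0,0],"jaw":-1}]' 45; python3 -m jog '[{"travel":[0,0,-0.006],"twist":[0,0,0],"jaw":-1},{"travel":[0,0,0],"twist":[0,0,0],"jaw":-1}]'
```

```text
time: 10.55
position: [0.4457, 0.0177, 0.0383]
tool_rot: [0.414, 0.574, 0.414, -0.572]
wrist_force: [0.8, -0.1, -1.4]
finger_gap: 0.0174
time: 10.75
position: [0.4477, 0.0241, 0.0383]
tool_rot: [0.414, 0.574, 0.414, -0.572]
wrist_force: [0.2, -0.1, -2.4]
finger_gap: 0.0171
```

```bash
python3 -m jog '[{"travel":[0,0,-0.006],"twist":[0,0,0],"jaw":-1},{"travel":[0,0,-0.004],"twist":[0,0,0],"jaw":-1},{"travel":[0,0,0],"twist":[0,0,0],"jaw":-1}]' 45; python3 -m jog '[{"travel":[0,0,-0.003],"twist":[0,0,0],"jaw":-1},{"travel":[0,0,0],"twist":[0,0,0],"jaw":-1}]';  python3 meas.py w8 | grep -v line
```

```text
time: 11.05
position: [0.4511, 0.0345, 0.0383]
tool_rot: [0.414, 0.574, 0.414, -0.572]
wrist_force: [0.9, 0.1, -2.1]
finger_gap: 0.0173
time: 11.25
position: [0.4521, 0.0376, 0.0383]
tool_rot: [0.414, 0.574, 0.414, -0.572]
wrist_force: [-0.9, -0.7, -2.0]
finger_gap: 0.0173
flats 0.86 [319.7 143.9] [0.4756 0.1051]
cam_nose 0.7 [409.6 143.2] [0.5184 0.0913]
locknut_wing 0.71 [317.1 140.5] [0.4746 0.1056]
spanner ang 71.79 tip [0.4824 0.1281] tcp-> [0.4521 0.0376 0.0383] resid 0.0002
nose ang -17.86 0.0449 tip in flats frame -0.0006 0.024
pos [0.452  0.0373 0.0383] yaw y -18.32 travel [-0.1118  0.0017  0.0523] twist [-0.72 -0.11 -0.08] q [0.   0.32 1.94 0.   0.88 0.32] t 11.5
```

```bash
for i in 1 2; do python3 -m jog '[{"travel":[0,0,-0.002],"twist":[0,0,0],"jaw":-1},{"travel":[0,0,-0.0003],"twist":[0,0,0],"jaw":-1}]' | egrep 'position|force'; done
```

```text
position: [0.4528, 0.0395, 0.0383]
wrist_force: [-0.2, -0.5, -2.4]
position: [0.4531, 0.0407, 0.0382]
wrist_force: [-2.2, -6.6, -0.7]
```

Home contact is felt (about 7 N back). I'll lower it onto the cam and rest, then release.

```bash
for i in 1 2; do python3 -m jog '[{"travel":[0.002,0,0],"twist":[0,0,0],"jaw":-1},{"travel":[0.0003,0,0],"twist":[0,0,0],"jaw":-1}]' | egrep 'position|force'; done
```

```text
position: [0.4531, 0.0405, 0.0358]
wrist_force: [0.1, -0.2, -1.4]
position: [0.4533, 0.0405, 0.0348]
wrist_force: [-5.0, -2.7, 4.7]
```

```bash
python3 -m jog '[{"travel":[0,0,0],"twist":[0,0,0],"jaw":-0.2},{"travel":[0,0,0],"twist":[0,0,0],"jaw":-0.2},{"travel":[0,0,0],"twist":[0,0,0],"jaw":-0.2},{"travel":[-0.03,0,0],"twist":[0,0,0],"jaw":-0.2},{"travel":[-0.04,0,0],"twist":[0,0,0],"jaw":-0.2},{"travel":[-0.04,0,0],"twist":[0,0,0],"jaw":-0.2},{"travel":[0,0,0],"twist":[0,0,0],"jaw":-0.2}]' 20; sed -i 's/p\[2\]+.0085/(float(sys.argv[2]) if len(sys.argv)>2 else p[2]+.0085)/' meas.py; python3 meas.py w9 .043| grep -v line
python3 - <<'E'
from h import *
get_image('wrist'); wc=get_calibration('wrist')
for d in masks_of('wrist','locknut_wing')[:2]:
    C,u,a,b,P=axis_from_mask(d['pixels'],'wrist',.086,wc); print(d['confidence'],d['pixels'].sum(),C,np.degrees(np.arctan2(u[1],u[0])),a,b)
E
```

```text
time: 13.0
position: [0.4531, 0.0412, 0.1482]
tool_rot: [-0.414, -0.573, -0.414, 0.573]
wrist_force: [0.7, -0.1, -0.6]
finger_gap: 0.0375
flats 0.83 [317.1 153.2] [0.4732 0.1039]
cam_nose 0.67 [375.2 151.5] [0.5177 0.0906]
locknut_wing 0.65 [318.4 152.5] [0.4745 0.1045]
spanner ang 71.73 tip [0.4836 0.131 ] tcp-> [0.4531 0.0412 0.1482] resid 0.0002
nose ang -16.67 0.0465 tip in flats frame 0.0023 0.0289
pos [0.4504 0.0411 0.1424] yaw y -18.31 travel [-0.0074  0.0042  0.0557] twist [-0.7   0.23  0.55] q [ 0.01  0.16  1.85 -0.    1.14  0.33] t 13.25
0.65 2144 [0.47511873 0.10543003] -121.91418092042662 -0.021323190827696018 0.02226418839377775
```

View pics/w9.png

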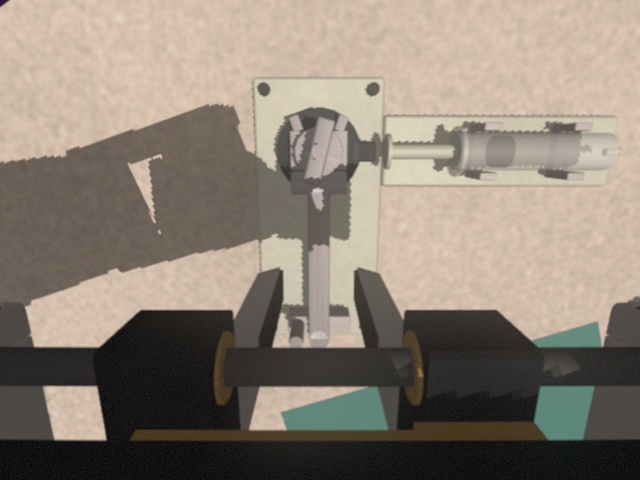

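The spanner is home, with its head around the nut at (320,150), the handle on the rest at (318,330) and the post just to its left at (297,330). The wing is at 58° and must turn about 76° plus play. Next I'll go over the nut.

```bash
python3 -c "
from h import *
goto([.475,.105,.125],-31.9)"
```

```text
pos [0.4506 0.0411 0.1426] yaw y -18.31 travel [ 0.0173  0.0032 -0.0684] twist [13.59  0.29  0.5 ] q [ 0.01  0.16  1.85 -0.    1.14  0.33] t 13.35
```

```bash
python3 -m jog '[{"travel":[0,0.0016,-0.034],"twist":[0,0.2,0.5],"jaw":0},{"travel":[0.009,0.0016,-0.034],"twist":[0,0,0],"jaw":0},{"travel":[0.008,0,0],"twist":[7,0,0],"jaw":0},{"travel":[0,0,0],"twist":[6.6,0,0],"jaw":0},{"travel":[0,0,0],"twist":[0,0,0],"jaw":0},{"travel":[0,0,0],"twist":[0,0,0],"jaw":0}]' 20
python3 - <<'E'
from h import *
wc=get_calibration('wrist'); save('wrist','w10')
for d in masks_of('wrist','locknut_wing')[:2]:
    C,u,a,b,P=axis_from_mask(d['pixels'],'wrist',.086,wc); print(d['confidence'],d['pixels'].sum(),d['point'],C,np.degrees(np.arctan2(u[1],u[0])),a,b)
for d in place_of('wrist','locknut_wing')[:2]: print(d['confidence'],at_z('wrist',d['point'],.086,wc))
goto([.475,.105,.064],-31.9)
E
```

```text
time: 13.95
position: [0.4745, 0.1069, 0.1205]
tool_rot: [-0.341, -0.617, -0.343, 0.621]
wrist_force: [-0.3, -0.3, -0.7]
finger_gap: 0.0476
0.82 2247 [319.5, 253.0] [0.47836098 0.11002065] -121.38730901936698 -0.020477950144350672 0.02736639211260486
0.58 [0.47346342 0.10506392 0.086     ]
pos [0.4748 0.1068 0.121 ] yaw y -32.28 travel [0.057  0.0014 0.0011] twist [-0.38  0.24  0.26] q [ 0.15  0.26  1.79 -0.    1.1   0.71] t 14.1
```

```bash
python3 -m jog '[{"travel":[0.03,0.0012,0.0015],"twist":[-0.4,0.2,0.2],"jaw":0},{"travel":[0.02,0,0],"twist":[0,0,0],"jaw":0},{"travel":[0,0,0],"twist":[0,0,0],"jaw":0},{"travel":[0,0,0],"twist":[0,0,0],"jaw":0}]' 20
python3 -c "
from h import *
goto([.4747,.1047,.064],-31.7)"
```

```text
time: 14.5
position: [0.4759, 0.1043, 0.0714]
tool_rot: [0.345, 0.618, 0.345, -0.617]
wrist_force: [-1.0, -0.0, 0.7]
finger_gap: 0.0466
pos [0.4759 0.1043 0.0714] yaw y -31.61 travel [ 0.0074 -0.0012  0.0003] twist [ 0.09 -0.09 -0.09] q [0.14 0.32 1.83 0.   0.98 0.69] t 14.5
```

Now I'll close gently first, watching the lateral force, then grip firmly.

```bash
python3 -m jog '[{"travel":[0.006,-0.001,0],"twist":[0,0,0],"jaw":0},{"travel":[0,0,0],"twist":[0,0,0],"jaw":-1},{"travel":[0,0,0],"twist":[0,0,0],"jaw":-1},{"travel":[0,0,0],"twist":[0,0,0],"jaw":-1},{"travel":[0,0,0],"twist":[0,0,0],"jaw":-1},{"travel":[0,0,0],"twist":[0,0,0],"jaw":-1}]' 15
python3 -m jog '[{"travel":[0,0,0],"twist":[0,0,0],"jaw":-1},{"travel":[0,0,0],"twist":[0,0,0],"jaw":-1}]' 45
python3 -c "
from h import *
goto([.4747,.1047,.064],-31.7); print(observe()['wrist_torque'])"
```

```text
time: 15.1
position: [0.4751, 0.1057, 0.0679]
tool_rot: [0.345, 0.619, 0.345, -0.616]
wrist_force: [-11.9, 10.3, 12.2]
finger_gap: 0.0123
time: 15.3
position: [0.4748, 0.106, 0.068]
tool_rot: [0.345, 0.618, 0.345, -0.616]
wrist_force: [1.4, -1.3, -2.3]
finger_gap: 0.0117
pos [0.4748 0.106  0.068 ] yaw y -31.57 travel [0.004  0.0006 0.0012] twist [ 0.13 -0.21 -0.06] q [0.14 0.33 1.84 0.   0.97 0.69] t 15.3
[-0.30143964 -0.18444864 -0.02262437]
```

```bash
python3 -m jog '[{"travel":[0,0,0],"twist":[6,0,0],"jaw":-1},{"travel":[0,0,0],"twist":[6,0,0],"jaw":-1},{"travel":[0,0,0],"twist":[6,0,0],"jaw":-1},{"travel":[0,0,0],"twist":[6,0,0],"jaw":-1},{"travel":[0,0,0],"twist":[0,0,0],"jaw":-1}]' 50
python3 -c "
from h import *
goto([.4747,.1047,.064],-31.7-80); print(observe()['wrist_torque'])"
```

```text
time: 15.8
position: [0.4748, 0.1059, 0.068]
tool_rot: [0.204, 0.678, 0.205, -0.676]
wrist_force: [-0.8, 0.2, -0.7]
finger_gap: 0.0115
pos [0.4748 0.1059 0.068 ] yaw y -56.38 travel [0.004  0.001  0.0008] twist [55.32 -0.18  0.12] q [0.14 0.33 1.84 0.   0.97 1.13] t 15.8
[ 0.06826259  0.26822884 -0.02382976]
```

```bash
python3 -m jog '[{"travel":[0,0,0],"twist":[6,0,0],"jaw":-1},{"travel":[0,0,0],"twist":[6,0,0],"jaw":-1},{"travel":[0,0,0],"twist":[6,0,0],"jaw":-1},{"travel":[0,0,0],"twist":[6,0,0],"jaw":-1},{"travel":[0,0,0],"twist":[6,0,0],"jaw":-1}]' 50
python3 -c "
from h import *
goto([.4747,.1047,.064],-31.7-80); print(observe()['wrist_torque'])
m=save('wrist','w11'); wc=get_calibration('wrist')
for t in('flats','cam_nose'):
  for d in place_of('wrist',t)[:1]: print(t,d['confidence'],at_z('wrist',d['point'],.033,wc))"
```

```text
time: 16.3
position: [0.4748, 0.1059, 0.068]
tool_rot: [0.022, 0.708, 0.023, -0.706]
wrist_force: [-1.5, 0.2, -0.2]
finger_gap: 0.0115
pos [0.4748 0.1059 0.068 ] yaw y -86.34 travel [0.004  0.0012 0.0002] twist [25.36 -0.13  0.14] q [0.14 0.33 1.84 0.   0.97 1.65] t 16.3
[0.06297045 0.30589326 0.15614664]
flats 0.94 [0.47304819 0.10414694 0.033     ]
cam_nose 0.62 [0.51592434 0.08630675 0.033     ]
```

```bash
python3 -m jog '[{"travel":[0,0,0],"twist":[5,0,0],"jaw":-1},{"travel":[0,0,0],"twist":[5,0,0],"jaw":-1},{"travel":[0,0,0],"twist":[5,0,0],"jaw":-1},{"travel":[0,0,0],"twist":[4,0,0],"jaw":-1},{"travel":[0,0,0],"twist":[3,0,0],"jaw":-1}]' 55
python3 -c "
from h import *
goto([.4747,.1047,.064],-31.7-80); print(observe()['wrist_torque'])"
for i in 1 2; do python3 -m jog '[{"travel":[0,0,0],"twist":[2,0,0],"jaw":-1}]' 55; python3 -c "
from h import *
goto([.4747,.1047,.064],-31.7-80); print(observe()['wrist_torque'])"; done
```

```text
time: 16.95
position: [0.4747, 0.106, 0.068]
tool_rot: [-0.107, 0.7, -0.105, -0.698]
wrist_force: [-1.1, 1.0, 0.6]
finger_gap: 0.0116
pos [0.4747 0.106  0.068 ] yaw y -107.27 travel [ 0.004   0.0012 -0.0003] twist [ 4.43 -0.1   0.15] q [0.14 0.33 1.84 0.   0.97 2.01] t 16.95
[0.11033658 0.32872486 0.1704174 ]
time: 17.05
position: [0.4747, 0.106, 0.068]
tool_rot: [-0.118, 0.698, -0.116, -0.697]
wrist_force: [-1.2, 1.8, -0.0]
finger_gap: 0.0117
pos [0.4747 0.106  0.068 ] yaw y -109.08 travel [ 0.004   0.0012 -0.0004] twist [ 2.62 -0.09  0.14] q [0.14 0.33 1.84 0.   0.97 2.05] t 17.05
[0.07492184 0.32883932 0.24180444]
time: 17.15
position: [0.4747, 0.106, 0.068]
tool_rot: [-0.129, 0.696, -0.127, -0.695]
wrist_force: [-0.3, 1.1, -0.3]
finger_gap: 0.0116
pos [0.4747 0.106  0.068 ] yaw y -110.84 travel [ 0.004   0.0012 -0.0004] twist [ 0.86 -0.09  0.14] q [0.14 0.33 1.84 0.   0.97 2.08] t 17.15
[0.0823288  0.32978034 0.09877044]
```

```bash
for i in 1 2 3; do python3 -m jog '[{"travel":[0,0,0],"twist":[2,0,0],"jaw":-1},{"travel":[0,0,0],"twist":[0.5,0,0],"jaw":-1}]' 60 | egrep force; python3 -c "
from h import *
goto([.4747,.1047,.064],-31.7-80); print(observe()['wrist_torque'])"; done
```

```text
wrist_force: [-0.9, 1.4, 0.7]
pos [0.4747 0.106  0.068 ] yaw y -112.89 travel [ 0.004   0.0012 -0.0005] twist [-1.19 -0.09  0.14] q [0.14 0.33 1.84 0.   0.97 2.11] t 17.35
[0.08076946 0.36663387 0.12403005]
wrist_force: [0.1, 1.9, -0.1]
pos [0.4747 0.106  0.068 ] yaw y -115.01 travel [ 0.004   0.0012 -0.0005] twist [-3.32 -0.09  0.13] q [0.14 0.33 1.84 0.   0.97 2.15] t 17.55
[0.05355924 0.29448815 0.16393623]
wrist_force: [-0.8, 1.4, 0.4]
pos [0.4747 0.106  0.068 ] yaw y -117.21 travel [ 0.004   0.0012 -0.0006] twist [-5.51 -0.09  0.13] q [0.14 0.33 1.84 0.   0.97 2.19] t 17.75
[0.06367031 0.34087334 0.3868236 ]
```

```bash
cat > cam.py <<'E'
from h import *
import sys
wc=get_calibration(sys.argv[1]); save(sys.argv[1],sys.argv[2]); A=np.array([.4747,.1047])
for t in('flats','cam_nose','spanner','rest','post'):
  for d in place_of(sys.argv[1],t)[:2]:
    q=at_z(sys.argv[1],d['point'],.065 if t=='post' else .033,wc)[:2]; print(t,round(d['confidence'],2),np.round(d['point']),q.round(4),'ang from axis',np.degrees(np.arctan2(*(q-A)[::-1])).round(1))
E
python3 cam.py wrist w12; python3 cam.py top t12
```

```text
flats 0.77 [319. 265.] [0.4737 0.1049] ang from axis 168.7
cam_nose 0.93 [316. 191.] [0.516  0.0852] ang from axis -25.3
rest 0.85 [560. 230.] [ 0.4262 -0.0372] ang from axis -108.9
post 0.56 [600. 275.] [ 0.4084 -0.0326] ang from axis -115.8
spanner 0.81 [210. 352.] [0.1501 0.2802] ang from axis 151.6
spanner 0.71 [410. 266.] [ 0.3639 -0.2096] ang from axis -109.4
rest 0.79 [343. 240.] [ 0.4278 -0.044 ] ang from axis -107.5
post 0.89 [340. 247.] [ 0.41   -0.0365] ang from axis -114.6
```

View pics/w12.png

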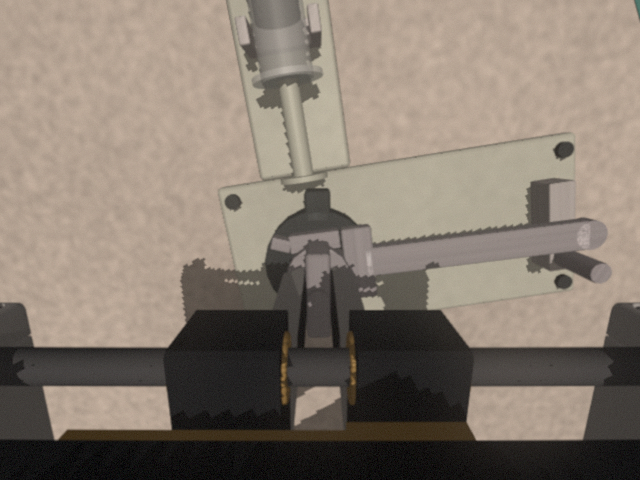

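The handle bears on the post at about (585,255). The nose is at about -25° (6 to 7° off its start), and the wing stands across the handle. I'll confirm tight with one more small turn.

```bash
for i in 1 2; do python3 -m jog '[{"travel":[0,0,0],"twist":[1.5,0,0],"jaw":-1},{"travel":[0,0,0],"twist":[0.5,0,0],"jaw":-1}]' 60 | egrep force; python3 -c "
from h import *
goto([.4747,.1047,.064],-31.7-80); print(observe()['wrist_torque'])"; done
```

```text
wrist_force: [-1.5, 1.7, 0.4]
pos [0.4747 0.106  0.068 ] yaw y -119.45 travel [ 0.004   0.0012 -0.0006] twist [-7.75 -0.09  0.13] q [0.14 0.33 1.84 0.   0.97 2.23] t 18.55
[0.16365567 0.32791088 0.70011212]
wrist_force: [-0.1, 2.1, -0.4]
pos [0.4747 0.1061 0.068 ] yaw y -121.59 travel [ 0.004   0.0012 -0.0007] twist [-9.89 -0.09  0.13] q [0.14 0.33 1.84 0.   0.97 2.27] t 18.75
[0.18707376 0.36043155 0.91055761]
```

Torque rose to 0.9 Nm, so the nut is tight. I'll release and lift.

```bash
python3 -m jog '[{"travel":[0,0,0],"twist":[-2,0,0],"jaw":-1},{"travel":[0,0,0],"twist":[0,0,0],"jaw":0},{"travel":[0,0,0],"twist":[0,0,0],"jaw":0},{"travel":[0,0,0],"twist":[0,0,0],"jaw":0},{"travel":[0,0,0],"twist":[0,0,0],"jaw":0},{"travel":[-0.03,0,0],"twist":[0,0,0],"jaw":0},{"travel":[-0.04,0,0],"twist":[0,0,0],"jaw":0},{"travel":[-0.04,0,0],"twist":[0,0,0],"jaw":0},{"travel":[-0.03,0,0.03],"twist":[0,0,0],"jaw":0},{"travel":[0,0,0.04],"twist":[0,0,0],"jaw":0},{"travel":[0,0,0],"twist":[0,0,0],"jaw":0},{"travel":[0,0,0],"twist":[0,0,0],"jaw":0}]' 20
python3 cam.py wrist w13
python3 - <<'E'
from h import *
wc=get_calibration('wrist'); get_image('wrist')
for t,z in (('locknut_wing',.086),('spanner',.043)):
  for d in masks_of('wrist',t)[:1]:
    C,u,a,b,P=axis_from_mask(d['pixels'],'wrist',z,wc); print(t,d['confidence'],d['pixels'].sum(),C,np.degrees(np.arctan2(u[1],u[0])),a,b)
E
```

```text
time: 19.95
position: [0.4122, 0.1412, 0.214]
tool_rot: [-0.186, 0.683, -0.183, -0.682]
wrist_force: [-0.1, 0.6, -0.1]
finger_gap: 0.0473
flats 0.67 [320. 150.] [0.4713 0.1039] ang from axis -167.4
cam_nose 0.67 [313.  97.] [0.517  0.0853] ang from axis -24.6
spanner 0.96 [326. 438.] [0.1759 0.2678] ang from axis 151.4
rest 0.8 [472. 116.] [ 0.4252 -0.0373] ang from axis -109.2
post 0.79 [491. 131.] [ 0.4094 -0.0344] ang from axis -115.1
locknut_wing 0.57 1309 [0.47464737 0.10462987] 157.21459858328382 -0.021094155521177257 0.02161878573746024
spanner 0.78 4374 [0.44944857 0.03523374] 70.43790777468193 -0.09689625078408398 0.10081516912193553
```

View pics/w13.png

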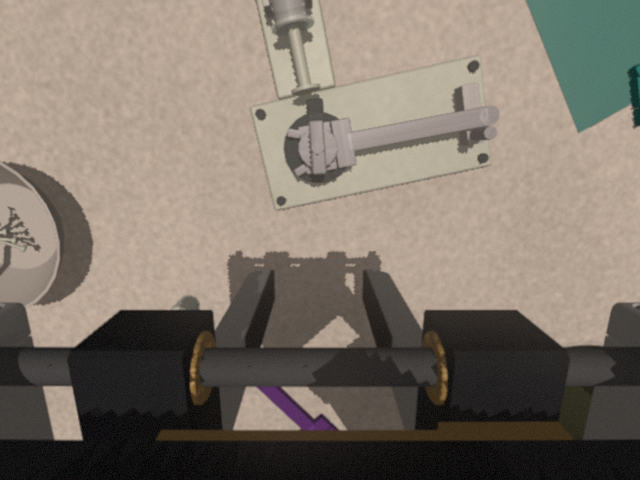

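Released: the wing is across the handle at (318,145), the spanner is on the flats with its handle against the post (490,128), and the vial still stands at (187,303). The wing mask gives -22.8° and the nose -24.6°. I'll check that relative angle from closer, directly above.

```bash
python3 -m jog '[{"travel":[0.03,0,-0.02],"twist":[0,0,0],"jaw":0},{"travel":[0.02,0,-0.008],"twist":[0,0,0],"jaw":0},{"travel":[0,0,0],"twist":[0,0,0],"jaw":0},{"travel":[0,0,0],"twist":[0,0,0],"jaw":0}]' 20
python3 - <<'E'
from h import *
wc=get_calibration('wrist'); im=save('wrist','w14'); cv2.imwrite('pics/w14c.png',cv2.resize(im[100:290,210:450],None,fx=3.1,fy=3.1,interpolation=cv2.INTER_CUBIC)[...,::-1])
for t,z in (('locknut_wing',.086),('spanner',.043)):
  for d in masks_of('wrist',t)[:1]:
    C,u,a,b,P=axis_from_mask(d['pixels'],'wrist',z,wc); r=cv2.minAreaRect((P*1000).astype(np.float32)); print(t,d['confidence'],C,np.degrees(np.arctan2(u[1],u[0])),r)
for t in('flats','cam_nose'):
  for d in place_of('wrist',t)[:1]: print(t,d['confidence'],d['point'],at_z('wrist',d['point'],.033,wc))
E
```

```text
time: 20.8
position: [0.4378, 0.1263, 0.1625]
tool_rot: [-0.186, 0.683, -0.184, -0.682]
wrist_force: [0.1, -0.2, -0.1]
finger_gap: 0.047
spanner 0.81 [0.30842093 0.28243349] -158.6131524315428 ((306.6169738769531, 284.1310729980469), (34.73651123046875, 21.58755111694336), 15.236395835876465)
flats 0.78 [314.4, 183.2] [0.47558596 0.10740086 0.033     ]
cam_nose 0.82 [312.4, 126.3] [0.51665596 0.08515188 0.033     ]
```

View pics/w14c.png

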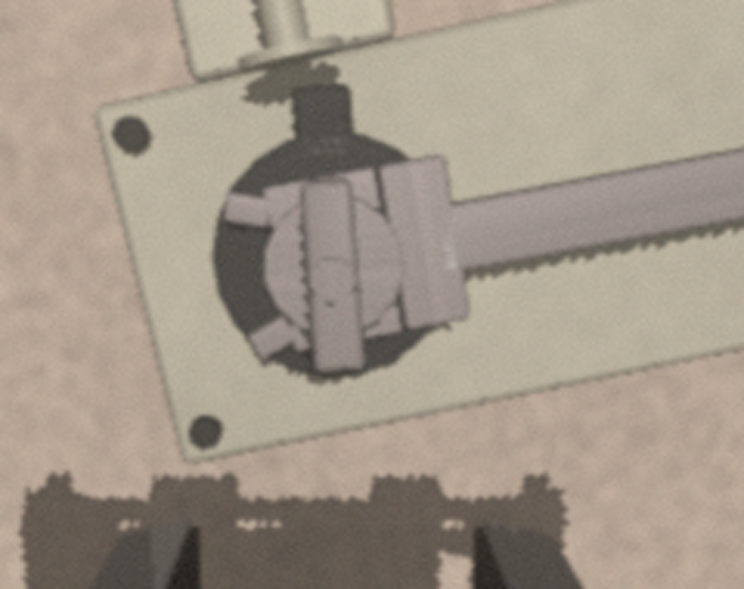

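Run:
```python
from h import *
wc=get_calibration('wrist'); f=lambda x,y:(x/3.1+210,y/3.1+100)
for n,z,a,b in (('wing L',.086,(316,370),(303,185)),('wing R',.086,(363,368),(350,180)),('noseL',.033,(295,135),(293,88)),('noseR',.033,(352,135),(350,88)),('bed end',.012,(185,460),(98,110)),('bed side',.012,(744,345),(185,460)),('handle',.043,(744,150),(455,200)),('handle2',.043,(744,222),(470,270))):
    A,B=at_z('wrist',f(*a),z,wc)[:2],at_z('wrist',f(*b),z,wc)[:2]; print(n,np.degrees(np.arctan2(*(B-A)[::-1])).round(1))
g=cv2.cvtColor(cv2.imread('pics/w14.png'),cv2.COLOR_BGR2GRAY)[100:290,210:450]; g=cv2.GaussianBlur(cv2.resize(g,None,fx=3,fy=3,interpolation=cv2.INTER_CUBIC),(5,5),0)
for s in cv2.createLineSegmentDetector().detect(g)[0][:,0]:
    if np.hypot(s[2]-s[0],s[3]-s[1])<35: continue
    x,y=(s[0]+s[2])/2,(s[1]+s[3])/2
    if not(270<x<370 and 75<y<370) or abs(s[2]-s[0])>abs(s[3]-s[1]): continue
    z=.033 if y<135 else .086
    A,B=[at_z('wrist',(q[0]/3+210,q[1]/3+100),z,wc)[:2] for q in (s[:2],s[2:])]
    if A[0]>B[0]:A,B=B,A
    print('seg',s.round(),np.degrees(np.arctan2(*(B-A)[::-1])).round(1))
c=get_calibration('top'); get_image('top'); get_image('side')
for cam in('top','side'):
  for t in('pot_a','vial'): print(cam,t,[(round(d['confidence'],2),at_z(cam,d['point'],0).round(3)[:2]) for d in place_of(cam,t)[:2]])
```

```text
wing L -26.6
wing R -26.1
noseL -28.3
noseR -27.6
bed end -18.6
bed side 71.7
handle 69.4
handle2 69.7
seg [339.  86. 341. 127.] -26.1
seg [296. 204. 300. 276.] -26.9
seg [303. 283. 303. 321.] -29.9
seg [338. 219. 335. 182.] -25.6
top pot_a [(0.63, array([ 0.742, -0.286])), (0.59, array([ 0.745, -0.153]))]
top vial [(0.61, array([0.395, 0.322]))]
side pot_a [(0.61, array([ 0.749, -0.157])), (0.61, array([ 0.739, -0.292]))]
side vial [(0.51, array([0.403, 0.35 ]))]
```

```bash
python3 -c "
from cell import *
print(finish_job(), observe()['time'])"
```

```text
the job is handed in; nothing more can be done
the job is handed in; nothing more can be done
```

The dose stop is locked. The large grey spanner is fully home on the flats, and the locknut is turned clockwise to its stop. I handed the job in with the robot clear of everything at about 21 s; no verdict was reported.

- **Spanner:** I slid it along filler +y until the throat met the flats with about 7 N of push-back. I then lowered it onto the rest. In the last views it is still on the flats and its handle bears on the post.
- **Locknut:** I turned it until the wrist torque rose from about 0.16 Nm to 0.9 Nm. Close up afterwards, the wing was at about -26.3° and the nose at -25 to -28°, so the wing lies along the nose as it should when tight. An earlier, coarser view gave -22.8° for the wing and -24.6° for the nose. The networks missed the wing in the close view, so I took its angle from the picture's edges.
- **Cam:** The nose went from about -18.5° to -25° by the networks, or up to -28° by its edges. That is 6 to 9° clockwise from the play in the jaw and at the post, within the 15° allowed.
- **Pots and vial:** Both pots and the vial are still found where they stood, in the top and side cameras.

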